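# Fit a new blade to a floor scraper and snap in its keeper bar

### The job

Fit the new blade to the scraper head: lay it flat and square on the head's bed, cutting edge to the front, with its notch over the locating pin. Then lay the keeper bar across the two spring clips, between the guide plates, and let go of it, and only then press it down until both clips have snapped over its ends and it sits level and fully home on the blade. Leave the other things on the bench where they are.

Things in the scene. Friction and masses are not known exactly. Their poses are not given: they have to be found in the camera images.
- holder: Scraper head, grey painted metal, fixed to the bench at a different place and yaw each time. Origin: on the bench under the middle of its bed; z up; x points from its front (cutting side) to its back with the handle socket; y runs along the bed, across which the bar lies. Base plate 64 (x) x 236 (y) x 8 mm; before and behind the bed near y = 0 nothing is higher than 8 mm up to x = 75 mm.
- pin (a point): Foot of the locating pin: point on the pin's axis at the height of the bed's top. The pin is upright, steel, 8 mm across, 13 mm tall above the bed with a coned top, at x = 19, y = -45 mm in the head's frame (on a small tab behind the bed). Axes as the head's.
- seat (a point): Point where the centre of the bar's underside must end: 41 mm above the bench over the middle of the bed (5 mm blade on the 36 mm bed). Axes as the head's.
- clip_left (a joint): Spring clip at the head's +y end: rad, 0 at rest, grows as it is spread outward (0.22 max). Round steel nose pointing inward, 8 mm across, centre at y = 95 mm, 57.5 mm above the bench. A bar laid on both noses rests about 10 mm above its seat; 8 to 18 N down on its middle spreads the clips up to 0.09 rad until they snap over its ends (one may go first) and read 0.01 to 0.04.
- clip_right (a joint): The same for the clip at the head's -y end (y = -95 mm).
- blade: Flat steel scraper blade 54 (x) x 140 (y) x 5 mm, 0.15 to 0.3 kg, lying on its pack, long edges overhanging 12 mm. Origin: centre of the underside; z up. Bevelled cutting edge at x = -27 (goes to the head's front). Back edge x = 27 has one open notch 12 mm wide (y = -51 to -39), 14 mm deep (x = 13 to 27). In place its axes agree with the head's, origin at point bed.
- notch (a point): Point in the blade's notch at the level of its underside, at x = 19, y = -45 mm in the blade's frame; it comes to the pin's foot.
- pack: Narrow cardboard pack, fixed, 30 (x) x 112 (y) x 36 (z) mm, carrying the blade. Origin: centre of its underside.
- bar: Keeper bar, aluminium, 22 (x) wide, 24 (z) high, 190 (y) mm over its tips, 0.1 to 0.2 kg, lying on the bench. Straight for 166 mm (y = -83 to 83); each end chamfered at 45 degrees above and below to an edge at half height. Origin: centre of its underside; z up. Either way round fits.
- filter_a: white oil filter, upright can 76 mm across, 88 mm tall, behind the work area; bystander
- filter_b: black oil filter, same shape and size; bystander
- tape_roll: cardboard-brown roll of packing tape, 90 mm across, 46 mm tall, lying flat near the robot; bystander
- screwdriver: screwdriver lying near the robot; bystander
- spray_can: grey spray can, 60 mm across, 170 mm tall; bystander
- spark_box: small white parts box 60 x 90 x 30 mm; bystander
- bed (a point): Middle of the bed's top, 36 mm above the bench. The bed is a raised ridge, x = -17 to 17, y = -75 to 75 mm, so fingers can reach below the blade's overhanging front and back edges. Axes as the head's.
- socket (a point): Top of the dark handle socket, a 32 mm tube along x at the back of the head, x = 75 to 135 mm, 36 mm high.
- guide_left (a point): Middle between the tops of the two upright grey guide plates at the head's +y end (y = 83 mm), 80 mm above the bench. Plates 12 mm long in y, inner faces 26 mm apart (x = -13 and 13), flared outward over the top 10 mm: the bar goes down between them.
- guide_right (a point): The same for the two guide plates at y = -83 mm.
Not all that is in view belongs to the job. There is more than one size of the bar; the job needs the larger. Of the things that look like the blade, the larger one is meant.

How it is judged:
On the way, in this order (a step that is already met when the one before it is completed fails the run):
1. The blade lies flat on the bed with its notch over the pin, let go (x of notch in the frame of pin between -0.006 and 0.0035 m and y of notch in the frame of pin between -0.0035 and 0.0035 m and z of notch in the frame of pin between -0.0025 and 0.0025 m and angle between the y axis of blade and the y axis of holder, either way round below 0.1 rad and angle between the z axis of blade and the z axis of holder, either way round below 0.05 rad and contact force between the fingers and blade below 0.3 N), for 0.2 s.
2. The bar rests on the two clips between the guide plates, not yet pressed in, let go, with the blade in place (x of notch in the frame of pin between -0.006 and 0.0035 m and y of notch in the frame of pin between -0.0035 and 0.0035 m and z of notch in the frame of pin between -0.0025 and 0.0025 m and angle between the y axis of blade and the y axis of holder, either way round below 0.1 rad and angle between the z axis of blade and the z axis of holder, either way round below 0.05 rad and x of bar in the frame of seat between -0.005 and 0.005 m and y of bar in the frame of seat between -0.006 and 0.006 m and z of bar in the frame of seat between 0.006 and 0.015 m and angle between the y axis of bar and the y axis of holder, either way round below 0.08 rad and contact force between the fingers and bar below 0.3 N), for 0.2 s.
At the end, for the whole second after the job is handed in: Blade flat and square (0.1 rad) on the bed, notch point within 3.5 mm of the pin (6 mm to the front); bar on it, level (0.04 rad), within 5 mm across, 6 mm along, 2.5 mm in height of its seat; both clips sprung back (under 0.06 rad); blade and bar at rest (x of notch in the frame of pin between -0.006 and 0.0035 m and y of notch in the frame of pin between -0.0035 and 0.0035 m and z of notch in the frame of pin between -0.0025 and 0.0025 m and angle between the y axis of blade and the y axis of holder, either way round below 0.1 rad and angle between the z axis of blade and the z axis of holder, either way round below 0.05 rad and x of bar in the frame of seat between -0.005 and 0.005 m and y of bar in the frame of seat between -0.006 and 0.006 m and z of bar in the frame of seat between -0.0025 and 0.0025 m and angle between the y axis of bar and the y axis of holder, either way round below 0.08 rad and angle between the z axis of bar and the z axis of holder, either way round below 0.04 rad and value of joint each of clip_left, clip_right below 0.06 rad and linear speed of each of bar, blade below 0.02 m/s); the robot touches nothing.
It fails at once if A bystander (filters, tape roll, screwdriver, spray can, small white box) is moved by more than 30 mm (distance of any of filter_a, filter_b, tape_roll, screwdriver, spray_can, spark_box from where it was at the start of the episode above 0.03 m).
It also fails if it takes over 64 s, if anything falls off the work surface, if the arm or the gripper's body presses on something with over 40 N, if the wrist force passes 120 N, or if a joint passes its speed limit or range.

### The arm

A 7-joint arm with a two-finger parallel gripper is mounted at the origin on the work surface. World frame = base frame: x ahead of the robot, y to its left, z up, the work surface at z = 0. Lengths are in m, angles in rad, forces in N, time in s.
With the tool pointing down it reaches from about 0.35 to 0.775 m from the base axis. Payload 3.1 kg.
Tool frame: the origin (TCP) lies at the very end of the fingers, on their centre line; the grasp point (between the pads) lies 19 mm behind it (grasp_offset is the z of the grasp point in the tool frame, in m); z points along the fingers, y is the line along which they close (so a half turn about z gives the same grasp; the last joint's range is limited). The gripper opens to 85 mm and grips with 20 to 120 N. Pads are 22 mm wide; open, the fingers measure 114 mm over their backs; the gripper's body (76 mm by 85 mm) begins 54 mm behind the grasp point. The pads swing forward as they close: fully open they stand 13 mm farther back than shut.
Start: joints at [-0.042, 0.311, 0.014, 1.512, -0.004, 1.319, -0.027], TCP at [0.55, 0, 0.231] pointing down, gripper open.
Joint ranges: [-2.7, 2.7], [-0.3, 1.91], [-1.27, 1.3], [0.12, 2.57], [-1.44, 4.58], [0.2, 2.03], [-3.05, 3.05]. Speed limits (rad/s): [2.79, 2.79, 3.14, 3.14, 3.14, 3.14, 3.14].

### API

Orientations are given as [roll, pitch, yaw] about the fixed x, y, z axes, in that order (R = Rz(yaw) Ry(pitch) Rx(roll)).
In Python, from workcell import read_state, get_image, camera_info, hand_in, masks_of, grasp_offset gives the robot as it stands.
- The arm moves only by the tool step_arm, never from a script. Its argument "targets" is text: rows parted by semicolons, each of 4 numbers parted by spaces: the shift along the tool's x, y, z in m, then the turn about the tool's z in rad. A call has 1 to 8 rows; each row shifts and turns the commanded pose from where the row before left it, along the tool's axes as they then stand; what a row does not reach is not made up. A row lasts 1/8 s, in which the tool goes at most 62.5 mm and 10.7 degrees, less where a joint would pass 70% of its speed; a pose out of reach is approached as far as the arm can. A call with a gripper value outside its range is refused whole. "hand" is the gripper's target within -1 to 1 (fully open at 1, half-way at 0, shut at -1), set as the call begins (left out, the last holds). The fingers move at their own pace and stop on an object; the grip force is fixed at half the most. Time passes only in rows, so rows that do not move let the fingers close. It gives the time, the measured TCP pose, the force, the opening and the grip force at its end, in the units of the state.
- read_state(): the state, without advancing time (a new reading comes with each control period).
- get_image(name): name is "scene" or "side" or "wrist"; returns the picture (480x640x3 uint8, red, green, blue); there is no depth.
- camera_info(name): a dict with "fovy" (degrees; the focal length in pixels is half the picture's height over the tangent of half this angle, whatever the lens; pixels are square), "cx", "cy" (the principal point, pixels), "extrinsics" (4x4, takes a point from camera to world coordinates); the wrist camera has in their place "mount" (4x4, takes a point from camera to tool coordinates, whose origin is the TCP and whose axes are the flange's). Camera axes: x right, y down, z forward; pixel columns grow to the right and rows downward; lengths in m; the calibration is good to about 2 mm. A picture is of the moment at which its call begins: read the wrist's pose just before it. camera_info takes no time and is no camera call.
- hand_in(): hands the job in; it is judged then, once.
Trained networks look in the newest picture that a camera, given by its name, has taken for a name from the list of things; names that differ only in an ending like _2 or _b are one class to them, and where a whole thing is asked for, a point or a joint stands for the part that bears it (a point fixed in the world has none). Each returns a list of dicts, best first, with "conf" (0 to 1); they miss things now and then, are a little off and sometimes report something else, mostly with a low value. They report only what shows in the picture. A call takes as long as a camera call. They do not tell look-alikes from the thing itself.
- masks_of(target, camera): "mask" (480x640 bool, what is visible of it) and "bbox" ([left, top, right, bottom] in pixels, round what is visible of it).
The state is a dict: "time": time; "qpos": joint angles; "joint_vel": joint speeds; "tau": joint torques, N m; "position": TCP position; "ee_rot": TCP orientation; "contact_force": force on the tool from outside, world axes, zero at the start; "torque": the same for the moment, N m; "opening": opening from 0.0 (shut) to 1.0 (fully open); "grip_force": force on a finger pad.
Only numpy, scipy, OpenCV 4.12 (cv2) and the standard library are available. Lean on these libraries where they do the work, as an engineer would, in place of code of your own. Each camera call takes 0.05 s, during which the arm holds its last target. There are 200 camera calls.

## Working session

There is one attempt and no reset: what is moved stays moved. The work goes in short steps, Python scripts to look and compute and a tool call to move; the robot and the scene stay as the last step left them, time stands still between calls to the robot, and variables do not carry over. Pictures are saved under pics/ and viewed, at most 10 in all, crops included, and the job is handed in when it is done.

Besides the shell and the picture viewer there is one more tool, called after "Emit:" as name(argument=value, ...) on one line, values as JSON. step_arm: Moves the arm, as the interface text tells. Its arguments: {"type":"object","properties":{"targets":{"type":"string"},"hand":{"type":"number"}},"required":["targets"]}

```bash
ls; mkdir -p pics; cat > h.py <<'E'
import numpy as np, cv2
from workcell import *
from scipy.spatial.transform import Rotation as R
def pose():
    s=read_state(); T=np.eye(4); T[:3,:3]=R.from_euler('xyz',s['ee_rot']).as_matrix() if len(s['ee_rot'])==3 else R.from_quat(s['ee_rot']).as_matrix(); T[:3,3]=s['position']; return T
def cam(n,T=None):
    c=camera_info(n); f=240/np.tan(np.radians(c['fovy'])/2)
    E=np.array(c['extrinsics']) if n!='wrist' else (pose() if T is None else T)@np.array(c['mount'])
    return f,c['cx'],c['cy'],E
def ray(C,u,v):
    f,cx,cy,E=C; d=E[:3,:3]@np.array([(u-cx)/f,(v-cy)/f,1]); return E[:3,3],d
def onz(C,u,v,z):
    o,d=ray(C,u,v); return o+d*(z-o[2])/d[2]
def proj(C,P):
    f,cx,cy,E=C; p=(np.asarray(P)-E[:3,3])@E[:3,:3]; return np.array([cx+f*p[...,0]/p[...,2],cy+f*p[...,1]/p[...,2]]).T
def tri(obs):
    A=0;b=0
    for C,u,v in obs:
        o,d=ray(C,u,v); d=d/np.linalg.norm(d); M=np.eye(3)-np.outer(d,d); A=A+M; b=b+M@o
    return np.linalg.solve(A,b)
def save(n,im): cv2.imwrite('pics/'+n,im[...,::-1])
E
python3 - <<'E'
from h import *
print(read_state()); print(pose()); print(grasp_offset)
for n in ['scene','side','wrist']:
    T=pose(); im=get_image(n); np.save(n+'.npy',im); save(n+'0.png',im)
    c=camera_info(n); print(n,c['fovy'],c['cx'],c['cy'],np.round(cam(n,T)[3],3).tolist(), [k for k in c])
    for t in ['holder','blade','bar','pin','pack']:
        for m in masks_of(t,n): print(t,round(m['conf'],2),m['bbox'],m['mask'].sum())
E
```

```text
pics
{'time': 0.0, 'qpos': array([-0.04172067,  0.31173318,  0.01396872,  1.51306839, -0.00438823,
        1.3191701 , -0.0271914 ]), 'joint_vel': array([ 1.74646203e-04,  2.06783701e-03,  3.18642683e-04,  8.64051326e-05,
        7.33605168e-04,  3.43759647e-04, -1.44183404e-03]), 'tau': array([-8.45983850e-04, -3.79911804e+01,  1.45537080e-01, -2.30588043e+01,
        1.22032766e-02,  1.37352623e-02,  4.05736500e-06]), 'position': array([5.49275099e-01, 3.13579751e-05, 2.30212305e-01]), 'ee_rot': array([-3.13924637e+00,  1.00570602e-04,  1.57092755e+00]), 'contact_force': array([ 0.65432557,  0.55052896, -0.42958571]), 'torque': array([ 0.05636567, -0.00210642, -0.01151435]), 'grip_force': 0.0, 'opening': 1.0003987163126564}
[[-1.31223030e-04  9.99997239e-01 -2.34626979e-03  5.49275099e-01]
 [ 9.99999986e-01  1.30986703e-04 -1.00878211e-04  3.13579751e-05]
 [-1.00570602e-04 -2.34628299e-03 -9.99997242e-01  2.30212305e-01]
 [ 0.00000000e+00  0.00000000e+00  0.00000000e+00  1.00000000e+00]]
-0.0187
scene 49.710605063399996 317.2636681371287 242.09826177437253 [[-0.672, 0.457, -0.583, 
[... 801 characters left out ...]
1, 455.4, 203.5] 182
bar 0.74 [220.2, 308.5, 277.7, 379.3] 1244
bar 0.72 [160.7, 379.1, 240.5, 451.0] 1533
bar 0.24 [274.3, 219.1, 359.9, 300.4] 2828
pin 0.73 [281.4, 222.3, 358.9, 302.2] 2676
pack 0.59 [273.1, 218.3, 359.6, 300.8] 2826
pack 0.57 [396.8, 205.1, 430.6, 223.7] 325
pack 0.17 [341.3, 221.9, 351.1, 237.3] 158
wrist 67.53494368498724 316.0600341566729 235.63341878609972 [[1.0, -0.0, -0.002, 0.549], [-0.001, -0.955, -0.298, 0.076], [-0.001, 0.298, -0.955, 0.374], [0.0, 0.0, 0.0, 1.0]] ['fovy', 'cx', 'cy', 'mount']
holder 0.55 [225.4, 42.9, 427.3, 300.0] 19550
blade 0.3 [45.1, 2.3, 175.9, 114.3] 8412
pin 0.97 [221.9, 45.7, 429.5, 296.5] 19611
pack 0.67 [45.8, 1.6, 173.8, 112.3] 8348
```

View pics/scene0.png

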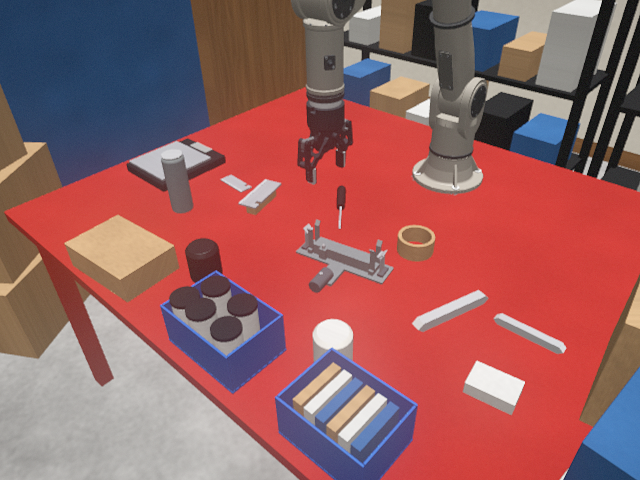

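View pics/wrist0.png

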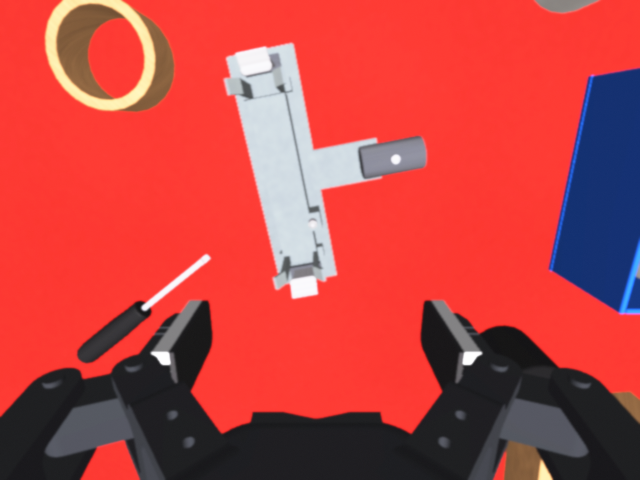

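The scene picture shows the head at about (345,258) and the spray can at (177,182). Blade candidates are a larger one on its pack at (260,195) and a small one at (236,183). Bar candidates are (450,310) and (530,332). The wrist view shows the head with its handle toward world +x and the pin at (312,225). I'll measure the candidates' sizes next.

```bash
python3 - <<'E'
from h import *
def corners(t,n):
    out=[]
    C=cam(n)
    for m in masks_of(t,n):
        if m['conf']<.4: continue
        out.append((m['conf'],m['mask']))
    return C,out
for t,z in [('blade',.041),('bar',.012)]:
    res={}
    for n in ['scene','side']:
        C,o=corners(t,n)
        for c,m in o:
            # backproject all mask pixels to plane z, minAreaRect in mm
            v,u=np.nonzero(m); P=np.array([onz(C,a,b,z)[:2] for a,b in zip(u,v)])*1000
            r=cv2.minAreaRect(P.astype(np.float32))
            print(t,n,round(c,2),np.round(np.mean(P,0)),np.round(r[0]),np.round(r[1]),round(r[2],1))
            res.setdefault(n,[]).append((C,u.mean(),v.mean()))
    for a in res['scene']:
        for b in res['side']:
            p=tri([a,b]); e=max(np.linalg.norm(proj(x[0],p)-x[1:]) for x in (a,b)); 
            if e<6: print('  tri',np.round(p,4),round(e,1))
# pin coarse from wrist + holder
C=cam('wrist')
for u,v,z in [(312,223,.049),(255,60,.06),(303,285,.06),(395,159,.036)]: print(onz(C,u,v,z).round(4))
sc=cv2.resize(np.load('scene.npy')[160:370,190:590],(800,420),interpolation=cv2.INTER_CUBIC)
save('crop1.png',sc)
E
```

```text
blade scene 0.98 [ 487. -304.] [ 483. -305.] [149.  63.] 14.8
blade scene 0.5 [ 491. -399.] [ 491. -400.] [102.  42.] 85.3
blade side 0.95 [ 477. -308.] [ 479. -308.] [140.  64.] 15.5
blade side 0.57 [ 423. -393.] [ 424. -392.] [87. 42.] 83.6
  tri [ 0.4796 -0.3144  0.0353] 0.8
  tri [ 0.4463 -0.4602  0.0023] 1.6
bar scene 0.88 [512. 314.] [510. 315.] [ 39. 188.] 70.9
bar scene 0.7 [465. 468.] [464. 466.] [ 36. 140.] 1.7
bar side 0.74 [503. 317.] [511. 314.] [ 31. 191.] 70.4
bar side 0.72 [460. 470.] [461. 465.] [ 29. 144.] 1.8
  tri [0.5063 0.312  0.0051] 0.4
  tri [0.4622 0.4694 0.0089] 0.7
[ 0.5451 -0.0126  0.049 ]
[0.5005 0.1246 0.06  ]
[ 0.5364 -0.0711  0.06  ]
[0.6219 0.0451 0.036 ]
```

View pics/crop1.png

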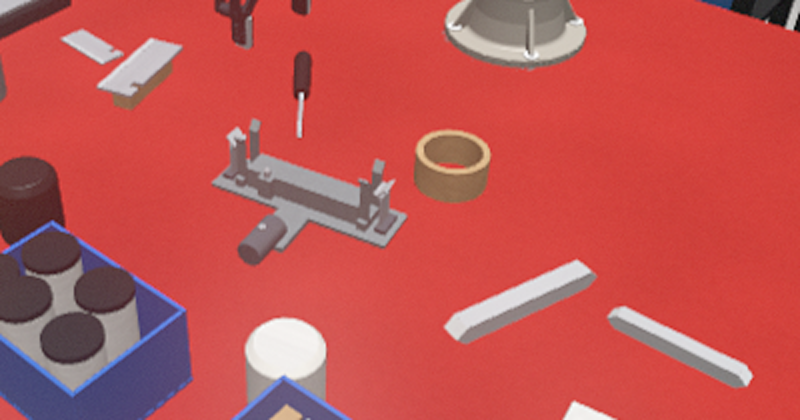

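The close crop confirms the choice. The larger blade, about 140 mm long, is on its pack at scene (260,195). The larger bar, about 190 mm long, is at (450,310). The small look-alikes are at (236,183) and (530,332). Moving above the blade now.

Emit:
step_arm(targets="-0.052 -0.0115 0 0;-0.052 -0.0115 0 0;-0.052 -0.0115 0 0;-0.052 -0.0115 0 0;-0.052 -0.0115 0 0;-0.052 -0.0115 0 0;0 0 0 0.18;0 0 0 0.18", hand=1)

```text
time: 2.1
position: [0.4805, -0.3131, 0.2312]
ee_rot: [-3.141, -0.0, 1.202]
contact_force: [0.6, 1.0, -0.2]
opening: 1.0
grip_force: 0.0
```

Emit:
step_arm(targets="0 0 0 0.18;0 0 0 0.18;0 0 0 0.18;0 0 0 0.18;0 0 0 0.18;0 0 0 0.05;0 0 0 0;0 0 0 0")

```text
time: 3.1
position: [0.4811, -0.3119, 0.2313]
ee_rot: [-3.142, -0.0, 0.262]
contact_force: [-0.5, 0.1, -0.1]
opening: 0.997
grip_force: 0.0
```

```bash
python3 - <<'E'
from h import *
T=pose(); print(read_state()['qpos'].round(3),read_state()['position'],read_state()['ee_rot'])
im=get_image('wrist'); save('w1.png',im)
C=cam('wrist',T)
for m in masks_of('blade','wrist')+masks_of('pack','wrist'): print(round(m['conf'],2),m['bbox'])
CS=cam('scene'); print(onz(CS,182,208,0),onz(CS,175,157,.17))
E
```

```text
[ 0.251  0.373  0.411  1.457 -0.15   1.343 -0.638] [ 0.48107404 -0.3119215   0.23131057] [-3.14158809e+00 -6.83320298e-05  2.61781283e-01]
0.93 [283.1, 133.5, 341.9, 280.5]
0.84 [384.4, 231.8, 485.3, 287.6]
[ 0.63550221 -0.46910317  0.        ] [ 0.63891757 -0.44408475  0.17      ]
```

View pics/w1.png

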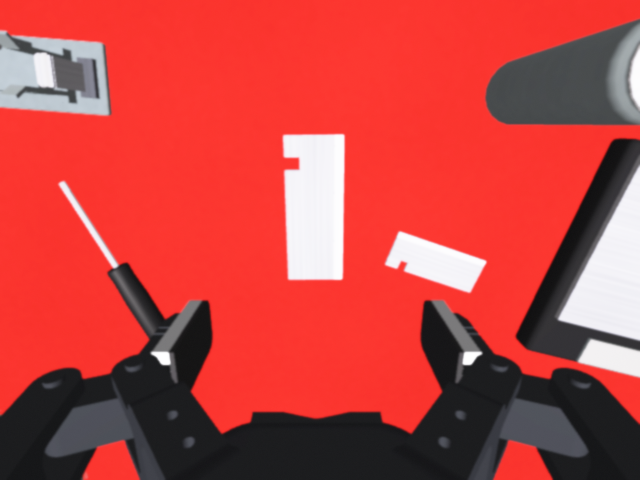

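The close view shows the large blade at (283–344, 134–280), with its notch on the left edge near (290,163). So blade +x is image-left (−tool y) and blade y is image-down. The small look-alike is at (435,262) and the spray can stands at the upper right.

```bash
cat >> h.py <<'E'
def rect_on(C,mask,z):
    v,u=np.nonzero(mask); P=np.array([onz(C,a,b,z)[:2] for a,b in zip(u,v)])*1000
    r=cv2.minAreaRect(P.astype(np.float32)); return np.round(r[0],1),np.round(r[1],1),round(r[2],2)
def white(im,box,sat=60):
    hsv=cv2.cvtColor(im,cv2.COLOR_RGB2HSV); l,t,r,b=[int(x) for x in box]
    m=np.zeros(im.shape[:2],bool); m[t-6:b+7,l-6:r+7]=(hsv[...,1]<sat)[t-6:b+7,l-6:r+7]
    n,lab,st,_=cv2.connectedComponentsWithStats(m.astype(np.uint8)); return lab==1+np.argmax(st[1:,4])
E
python3 - <<'E'
from h import *
T=pose(); C=cam('wrist',T); im=cv2.imread('pics/w1.png')[...,::-1].copy()
m=white(im,[283,133,342,281]); 
for z in (.036,.041): print(m.sum(),rect_on(C,m,z))
o=np.array([float(x) for x in T[:2,3]*1000]); c=rect_on(C,m,.041)[0]
d=np.append((c-o)/1000,0); print('tool delta',T[:3,:3].T@d)
E
```

```text
8073 (array([ 474.8, -311.2]), array([142.7,  55.3]), 15.49)
8073 (array([ 476. , -310.9]), array([140.6,  54.5]), 15.49)
tool delta [-4.55876188e-03 -2.37455353e-03 -3.39811008e-07]
```

Emit:
step_arm(targets="0 0 0.04 0;0 0 0.04 0;0 0 0 0")

```text
time: 3.62
position: [0.4787, -0.3101, 0.1482]
ee_rot: [-3.136, 0.005, 0.261]
contact_force: [-0.3, -0.1, -1.0]
opening: 0.999
grip_force: 0.0
```

```bash
python3 - <<'E'
from h import *
T=pose(); C=cam('wrist',T); im=get_image('wrist'); save('w2.png',im)
m=masks_of('blade','wrist'); print([ (round(x['conf'],2),x['bbox']) for x in m])
b=m[0]['bbox']
w=white(im,b); 
for z in (.036,.041,.046): print(w.sum(),rect_on(C,w,z))
c=rect_on(C,w,.041)[0]
print('tool delta',T[:3,:3].T@np.append(c/1000-T[:2,3],0),T[:3,3])
E
```

```text
[(0.91, [275.4, 130.7, 356.3, 321.4]), (0.69, [406.1, 257.8, 532.0, 327.1])]
13517 (array([ 475. , -311.2]), array([143. ,  55.3]), 15.54)
13517 (array([ 476.5, -310.8]), array([140.2,  54.2]), 15.54)
13517 (array([ 478.1, -310.4]), array([137.4,  53.1]), 15.54)
tool delta [-2.33738201e-03  9.61486925e-05  1.22729720e-05] [ 0.47873337 -0.31010373  0.14815046]
```

Both heights give a 140 × 54 mm blade at z = 41 mm, which matches the description. Descending to grasp.

Emit:
step_arm(targets="-0.0023 0 0.04 -0.01;0 0 0.04 0;0 0 0.03 0;0 0 0.014 0;0 0 0 0;0 0 0 0")

```text
time: 4.47
position: [0.4803, -0.3137, 0.0292]
ee_rot: [3.139, -0.003, 0.271]
contact_force: [-0.5, 0.7, 1.3]
opening: 0.998
grip_force: 0.0
```

Emit:
step_arm(targets="0 0 0 0;0 0 0 0;0 0 0 0;0 0 0 0;0 0 0 0;0 0 0 0", hand=-1)

```text
time: 5.22
position: [0.4797, -0.3129, 0.0287]
ee_rot: [3.14, -0.002, 0.271]
contact_force: [-0.5, 0.5, 5.1]
opening: 0.606
grip_force: 62.6
```

Emit:
step_arm(targets="0 0 -0.02 0;0 0 -0.04 0;0 0 -0.05 0;0 0 -0.05 0;0 0 0 0.16;0 0 0 0.17;0 0 0 0.17;0 0 0 0.17")

```text
time: 6.22
position: [0.4781, -0.312, 0.1863]
ee_rot: [-3.141, 0.002, -0.405]
contact_force: [0.1, -0.6, -3.2]
opening: 0.602
grip_force: 64.0
```

Emit:
step_arm(targets="0 0 0 0.17;0 0 0 0.17;0 0 0 0.17;0 0 0 0.17;0 0 0 0.17;0 0 0 0.13;0 0 0 0;0 0 0 0")

```text
time: 7.22
position: [0.4786, -0.3122, 0.1869]
ee_rot: [3.141, 0.001, -1.377]
contact_force: [0.1, 0.1, -2.0]
opening: 0.604
grip_force: 64.0
```

Emit:
step_arm(targets="-0.045 -0.014 0 0;-0.045 -0.014 0 0;-0.045 -0.014 0 0;-0.045 -0.014 0 0;-0.045 -0.014 0 0;-0.045 -0.014 0 0;-0.045 -0.014 0 0;0 0 0 0")

```text
time: 8.22
position: [0.5151, 0.022, 0.1868]
ee_rot: [-3.142, 0.004, -1.368]
contact_force: [0.3, -0.6, -2.9]
opening: 0.607
grip_force: 64.0
```

```bash
python3 - <<'E'
from h import *
T=pose(); s=read_state(); print(T[:3,3],s['ee_rot'],s['opening'],s['qpos'].round(2)); C=cam('wrist',T); im=get_image('wrist'); save('w3.png',im)
for t in ['blade','pin','holder']:
    print(t,[(round(x['conf'],2),x['bbox']) for x in masks_of(t,'wrist')])
E
```

```text
[0.51513685 0.02196861 0.18683763] [-3.14151079  0.00357748 -1.36752631] 0.6065318778224045 [-0.59  0.31  0.66  1.7  -0.21  1.21 -2.82]
blade [(0.81, [241.3, 145.6, 393.3, 419.3]), (0.17, [428.1, 14.7, 638.6, 139.1])]
pin [(0.75, [151.7, 73.3, 353.9, 233.3]), (0.42, [428.1, 14.4, 637.1, 141.5]), (0.4, [239.2, 142.8, 393.4, 420.9])]
holder [(0.87, [150.1, 72.9, 352.4, 234.2])]
```

View pics/w3.png

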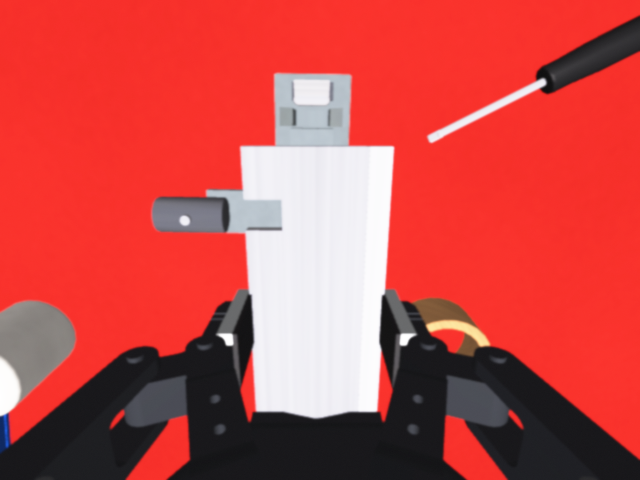

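The blade is held well: top corners (241,147) and (393,147), notch at (265,215), bevel to the right, which is the head's front. Shifting back so the pin shows past the blade.

Emit:
step_arm(targets="-0.03 0 0 0;-0.028 0 0 0;0 0 0 0;0 0 0 0")

```text
time: 8.93
position: [0.5042, 0.0702, 0.1875]
ee_rot: [-3.141, -0.001, -1.382]
contact_force: [0.7, -0.3, -2.8]
opening: 0.606
grip_force: 64.0
```

```bash
python3 - <<'E'
from h import *
T=pose(); s=read_state(); print(T.tolist()); im=get_image('wrist'); np.savez('w4.npz',im=im,T=T)
save('w4.png',im)
a=cv2.resize(im[0:240,130:450],(800,600),interpolation=cv2.INTER_CUBIC); save('w4c.png',a)
E
```

```text
[[0.18810588404169293, -0.9821486470090657, 0.00045996429753136303, 0.5041729920571929], [-0.9821479288118449, -0.18810631258048593, -0.0012087588576823577, 0.07015248799259706], [0.0012737030645602495, -0.0002243783286302567, -0.9999991636670849, 0.18746953549295461], [0.0, 0.0, 0.0, 1.0]]
```

View pics/w4c.png

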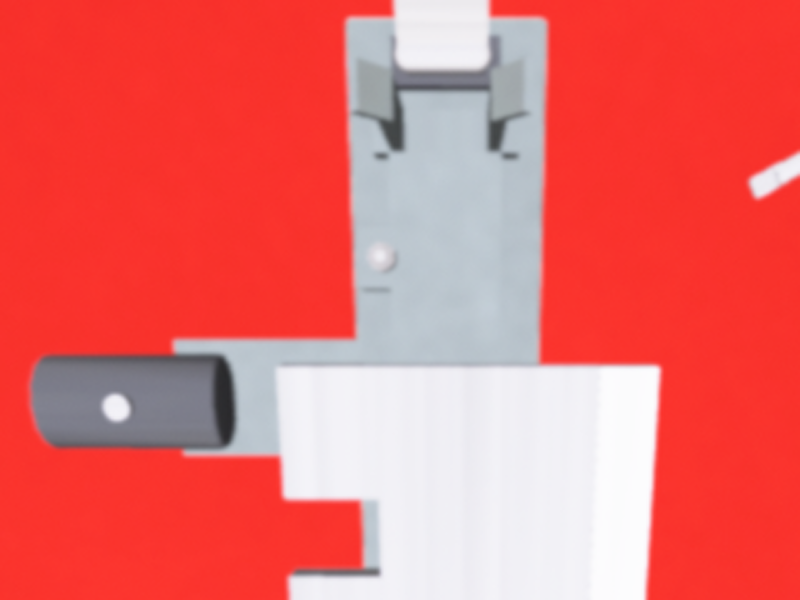

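```bash
python3 - <<'E'
from h import *
from scipy.optimize import least_squares
d=np.load('w4.npz'); T=d['T']; C=cam('wrist',T)
c=lambda a:np.array([[130+x/2.5,y/2.5] for x,y in a])
px=c([(276,366),(660,366),(283,500),(379,500),(380,575),(289,577)])
B=np.array([(27,-70),(-27,-70),(27,-51),(13,-51),(13,-39),(27,-39)])/1000
def pts(p,B,dz=0):  # tool coords
    s,k=np.sin(p[3]),np.cos(p[3]); b=np.c_[-B[:,1],-B[:,0]]@np.array([[k,s],[-s,k]])
    q=np.c_[b+p[:2],np.full(len(B),p[2]+dz)]; return q@T[:3,:3].T+T[:3,3]
f=lambda p:(proj(C,pts(p,B))-px).ravel()
r=least_squares(f,[0,0,-.013,0],x_scale=.001); print('blade in tool: x y ztop yaw',r.x.round(4)); print(r.fun.reshape(-1,2).round(1))
notch=pts(r.x,np.array([[.019,-.045]]))[0]
by=pts(r.x,np.array([[0,.05]]))[0]-pts(r.x,np.array([[0,-.05]]))[0]
print('notch top',notch, 'blade y dir deg',np.degrees(np.arctan2(by[1],by[0])))
for z in (.047,.049): print('pin',z,onz(C,130+381/2.5,257/2.5,z))
pin=onz(C,130+381/2.5,257/2.5,.0485)
L=[onz(C,130+x/2.5,y/2.5,.008) for x,y in [(347,25),(356,338),(546,25),(540,362)]]
print([np.round(x,4) for x in L]); print([np.degrees(np.arctan2(*(L[i]-L[i+1])[[1,0]]))for i in (0,2)])
print('width',np.linalg.norm(L[0]-L[2]))
dw=pin-notch; dw[2]=0; print('tool move',T[:3,:3].T@dw)
# pin from the initial pics: project both estimates
CS,CD=cam('scene'),cam('side'); print(proj(CS,pin),proj(CD,pin))
E
```

```text
blade in tool: x y ztop yaw [-0.0019  0.001  -0.0126  0.0016]
[[-0.1 -0. ]
 [-0.3  0.1]
 [ 0.3 -0.5]
 [-0.  -0.4]
 [ 0.5  0.9]
 [-0.2  0. ]]
notch top [0.52993797 0.03116384 0.20014139] blade y dir deg 100.7521718031589
pin 0.047 [ 0.54479988 -0.01435276  0.047     ]
pin 0.049 [ 0.5446093  -0.01428143  0.049     ]
[array([ 0.57  , -0.0814,  0.008 ]), array([0.5528, 0.0118, 0.008 ]), array([ 0.5085, -0.0931,  0.008 ]), array([0.4886, 0.0078, 0.008 ])]
[np.float64(-79.55987149971334), np.float64(-78.83101052158513)]
width 0.06256290838531386
tool move [ 4.74202148e-02 -5.90432589e-03  6.17241273e-05]
[323.86212037 242.96167979] [330.9925033  238.98352777]
```

Emit:
step_arm(targets="0.024 -0.003 0 0;0.0234 -0.0029 0 0;0 0 0.04 0;0 0 0.04 0;0 0 0.035 0;0 0 0.012 0;0 0 0 0;0 0 0 0")

```text
time: 9.98
position: [0.5204, 0.0264, 0.0619]
ee_rot: [-3.138, -0.001, -1.38]
contact_force: [0.5, 0.8, -2.6]
opening: 0.609
grip_force: 64.0
```

```bash
python3 - <<'E'
from h import *
T=pose(); print(T[:3,3],read_state()['ee_rot'],read_state()['contact_force']); im=get_image('wrist'); np.savez('w5.npz',im=im,T=T)
a=cv2.resize(im[100:340,180:420],(600,600),interpolation=cv2.INTER_CUBIC); save('w5c.png',a)
C=cam('wrist',T)
B=np.array([[27,-70],[-27,-70],[27,-51],[13,-51],[13,-39],[27,-39]])/1000
q=np.c_[-B[:,1]-.0019,-B[:,0]+.001,np.full(6,-.0126)]@T[:3,:3].T+T[:3,3]
print(((proj(C,q)-[180,100])*2.5).round())
E
```

```text
[0.52044527 0.02640068 0.06192978] [-3.13813417e+00 -5.63304118e-04 -1.37968293e+00] [ 0.53405116  0.75664973 -2.55547802]
[[150. 116.]
 [534. 116.]
 [158. 249.]
 [254. 249.]
 [256. 327.]
 [163. 327.]]
```

View pics/w5c.png

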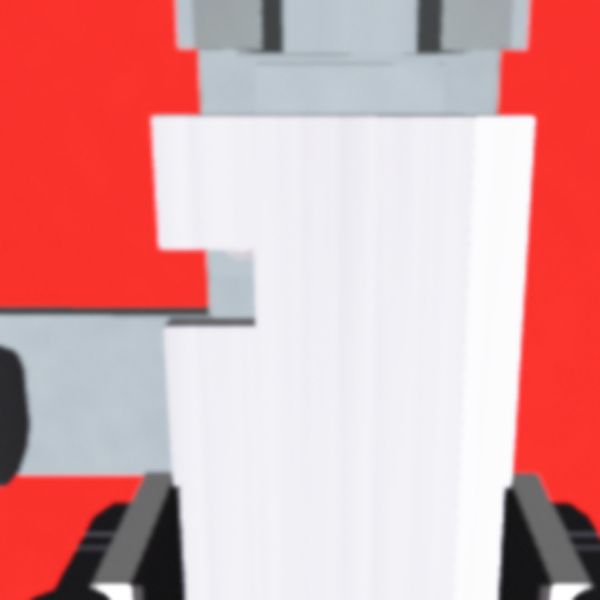

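```bash
python3 - <<'E'
from h import *
d=np.load('w5.npz'); T=d['T']; C=cam('wrist',T)
for P in [(.54465,-.0143,.0485),(.5448,-.0134,.0485)]: print(((proj(C,np.array(P))-[180,100])*2.5).round())
n=np.array([.045-.0019,-.019+.001,-.0126]); nw=T[:3,:3]@n+T[:3,3]; print('notch',nw, 'tool move',T[:3,:3].T@(np.array([.54465,-.0143,0])-[*nw[:2],0]))
print(T[:3,3]); print(pose()[:3,3])
E
```

```text
[245. 245.]
[244. 249.]
notch [ 0.54626025 -0.01249677  0.07461623] tool move [ 1.46453237e-03  1.92344782e-03 -5.82725176e-06]
[0.52044527 0.02640068 0.06192978]
[0.52043962 0.02661821 0.06197718]
```

Emit:
step_arm(targets="0.0015 0.0013 0.012 0;0 0 0.004 0;0 0 0 0;0 0 0 0")

```text
time: 10.52
position: [0.5179, 0.0251, 0.0443]
ee_rot: [-3.141, -0.0, -1.379]
contact_force: [0.7, 0.4, -3.0]
opening: 0.61
grip_force: 64.0
```

```bash
python3 - <<'E'
from h import *
T=pose(); print(T[:3,3],read_state()['ee_rot'],read_state()['contact_force']); im=get_image('wrist'); np.savez('w6.npz',im=im,T=T)
a=cv2.resize(im[160:260,220:300],(640,800),interpolation=cv2.INTER_CUBIC)[:600]; save('w6c.png',a)
C=cam('wrist',T)
n=np.array([.045-.0019,-.019+.001,-.0126]); nw=T[:3,:3]@n+T[:3,3]; print('tool move',T[:3,:3].T@(np.array([.54465,-.0143,0])-[*nw[:2],0]))
P=np.array([.54465,-.0143,.0485]); print((proj(C,P)-[220,160])*8)
E
```

```text
[0.51792398 0.02513508 0.04433786] [-3.14140969e+00 -1.08015120e-04 -1.37915122e+00] [ 0.74594535  0.36015302 -3.02273741]
tool move [ 7.05087461e-04 -7.27671034e-04  2.09296895e-07]
[374.09676214 388.51352961]
```

View pics/w6c.png

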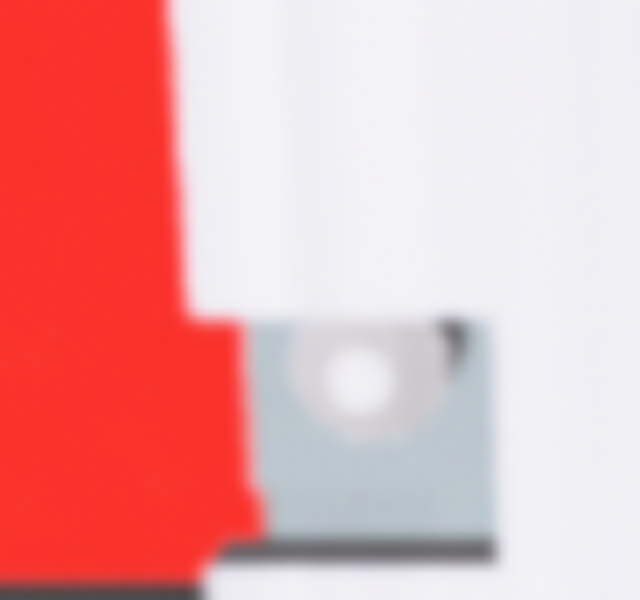

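Emit:
step_arm(targets="0.0011 -0.001 0 0;0 0 0.005 0;0 0 0.005 0;0 0 0.003 0;0 0 0 0;0 0 0 0")

```text
time: 11.32
position: [0.5191, 0.0242, 0.0314]
ee_rot: [-3.141, -0.0, -1.379]
contact_force: [0.7, 0.4, -2.0]
opening: 0.605
grip_force: 64.0
```

```bash
python3 - <<'E'
from h import *
T=pose(); print(T[:3,3],read_state()['contact_force']); im=get_image('wrist')
n=np.array([.045-.0019,-.019+.001,-.0126]); nw=T[:3,:3]@n+T[:3,3]; print('tool move',T[:3,:3].T@(np.array([.54465,-.0143,0])-[*nw[:2],0]))
a=cv2.resize(im[160:260,220:300],(480,600),interpolation=cv2.INTER_CUBIC); save('w7c.png',a)
E
```

```text
[0.51908771 0.02419789 0.03135227] [ 0.71831752  0.42879815 -1.98343566]
tool move [-4.37322733e-04  2.34834126e-04 -8.47621658e-08]
```

View pics/w7c.png

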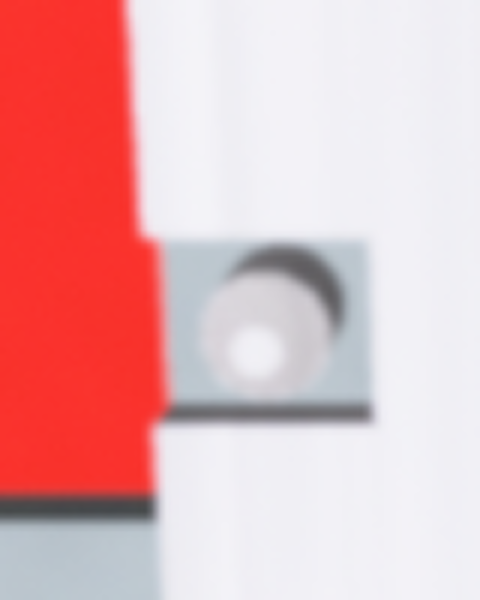

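The pin is inside the notch: pin at crop (265,330), notch from about (165,240) to (370,410). Lowering onto the bed.

Emit:
step_arm(targets="0 0 0.002 0;0 0 0.0015 0;0 0 0 0;0 0 0 0")

```text
time: 11.88
position: [0.5192, 0.0243, 0.0287]
ee_rot: [-3.141, 0.001, -1.379]
contact_force: [-2.7, -0.4, 5.3]
opening: 0.606
grip_force: 64.8
```

Emit:
step_arm(targets="0 0 0 0;0 0 0 0;0 0 0 0;0 0 0 0;0 0 0 0", hand=1)

```text
time: 12.5
position: [0.519, 0.0243, 0.0277]
ee_rot: [3.142, -0.0, -1.379]
contact_force: [-0.2, -0.3, -0.7]
opening: 1.002
grip_force: 0.0
```

Emit:
step_arm(targets="0 0 -0.03 0;0 0 -0.04 0;0 0 -0.05 0;0 0 -0.04 0;0 0 0 0;0 0 0 0")

```text
time: 13.25
position: [0.5183, 0.0244, 0.1871]
ee_rot: [3.14, 0.0, -1.379]
contact_force: [0.5, 0.6, -0.6]
opening: 0.998
grip_force: 0.0
```

```bash
python3 - <<'E'
from h import *
T=pose(); print(T[:3,3],read_state()['ee_rot'],read_state()['contact_force'],read_state()['qpos'].round(2)); im=get_image('wrist'); np.savez('w8.npz',im=im,T=T)
save('w8c.png',cv2.resize(im[60:420,150:430],(560,600)[:2] if 0 else (467,600)))
E
```

```text
[0.51832051 0.02440948 0.18706898] [ 3.14029910e+00  4.46227778e-04 -1.37903045e+00] [ 0.48232495  0.6273314  -0.55184712] [-0.6   0.32  0.67  1.69 -0.21  1.21 -2.83]
```

View pics/w8c.png

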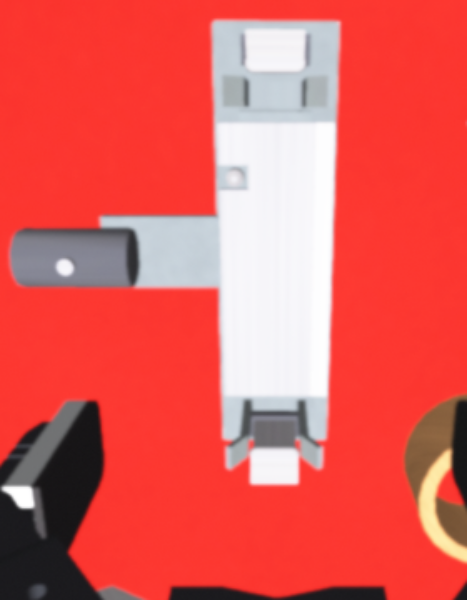

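The blade sits flush on the bed with the pin in its notch at crop (233,177), bevel to the front. Now the bar.

Emit:
step_arm(targets="-0.0477 -0.0079 0 0;-0.0477 -0.0079 0 0;-0.0477 -0.0079 0 0;-0.0477 -0.0079 0 0;-0.0477 -0.0079 0 0;-0.0477 -0.0079 0 0;0 0 0 -0.17;0 0 0 -0.17")

```text
time: 14.3
position: [0.5098, 0.3146, 0.1847]
ee_rot: [3.136, -0.003, -1.032]
contact_force: [0.2, 0.1, 0.3]
opening: 0.997
grip_force: 0.0
```

Emit:
step_arm(targets="0 0 0 -0.17;0 0 0 -0.17;0 0 0 -0.17;0 0 0 -0.17;0 0 0 -0.03;0 0 0 0;0 0 0 0")

```text
time: 15.18
position: [0.5108, 0.3141, 0.1873]
ee_rot: [3.141, 0.0, -0.331]
contact_force: [-0.8, 0.4, -0.1]
opening: 1.001
grip_force: 0.0
```

```bash
cat > bar.py <<'E'
from h import *
T=pose(); s=read_state(); print(T[:3,3],s['ee_rot'],s['qpos'].round(2)); C=cam('wrist',T); im=get_image('wrist'); np.savez('w_bar.npz',im=im,T=T)
ms=masks_of('bar','wrist')
for m in ms: print(round(m['conf'],2),m['bbox'],m['mask'].sum(),[rect_on(C,m['mask'],z) for z in (.012,.024)])
for m in ms[:2]:
    w=white(im,m['bbox'],80); c,sz,a=rect_on(C,w,.024); print('white',w.sum(),c,sz,a,'tool',(T[:3,:3].T@np.append(c/1000-T[:2,3],0)).round(4))
    # top face: brightest
    g=cv2.cvtColor(im,cv2.COLOR_RGB2GRAY); t=w&(g>np.percentile(g[w],50)-12)
    t=cv2.morphologyEx(t.astype(np.uint8),cv2.MORPH_OPEN,np.ones((5,5)))>0
    c,sz,a=rect_on(C,t,.024); print('top',t.sum(),c,sz,a,'tool',(T[:3,:3].T@np.append(c/1000-T[:2,3],0)).round(4), 'grey pct',np.percentile(g[w],[5,25,50,75,95]))
E
python3 bar.py
```

```text
[0.51084642 0.31408586 0.18731595] [ 3.14072826e+00  2.33061902e-04 -3.30622888e-01] [-1.17  0.57  0.92  1.46 -0.45  1.34 -2.12]
0.69 [304.8, 99.6, 332.1, 307.9] 4922 [(array([507.6, 313.7]), array([ 22.6, 188.6]), 70.68), (array([510.5, 312.8]), array([ 21.8, 181.5]), 70.68)]
0.59 [124.0, 269.0, 262.5, 336.5] 2334 [(array([460.6, 461.4]), array([ 23.4, 142.7]), 1.27), (array([465.2, 454.9]), array([ 22.5, 137.3]), 1.27)]
white 5324 [510.5 313.3] [ 22.7 183.2] 70.87 tool [-0.0001  0.0009  0.    ]
top 4768 [510.8 313.2] [ 20.7 179.7] 70.6 tool [0.0002 0.0009 0.    ] grey pct [217. 243. 245. 245. 245.]
white 4184 [448.7 455.2] [ 53.3 138.2] 1.11 tool [-1.046e-01 -1.133e-01 -1.000e-04]
top 2449 [464.4 455.5] [ 22.  138.2] 1.26 tool [-8.980e-02 -1.187e-01 -1.000e-04] grey pct [ 14.  48. 114. 242. 244.]
```

Emit:
step_arm(targets="-0.0027 0.0007 0.035 0;0 0 0.035 0;0 0 0 0;0 0 0 0")

```text
time: 15.78
position: [0.5092, 0.3146, 0.1191]
ee_rot: [-3.14, -0.002, -0.329]
contact_force: [0.2, -0.3, 0.6]
opening: 1.001
grip_force: 0.0
```

```bash
python3 bar.py
```

```text
[0.50922487 0.31463881 0.11911149] [-3.14041309e+00 -1.81930064e-03 -3.29355859e-01] [-1.16  0.62  0.88  1.56 -0.5   1.2  -2.08]
0.59 [302.0, 92.6, 335.8, 347.5] 8006 [(array([507.7, 313.5]), array([ 23.7, 189.5]), 70.91), (array([511.2, 312.4]), array([ 22.6, 180.4]), 70.91)]
0.56 [83.3, 304.0, 249.5, 377.3] 2044 [(array([461. , 461.5]), array([ 24.3, 142.9]), 0.83), (array([466.7, 453.3]), array([ 23.1, 136. ]), 0.83)]
white 8249 [511.4 313. ] [ 22.4 180.4] 70.88 tool [0.0026 0.0008 0.    ]
top 7640 [511.6 312.9] [ 21. 179.] 70.86 tool [0.0028 0.0009 0.    ] grey pct [221. 242. 244. 244. 245.]
white 7367 [454.7 457.9] [ 60.1 149.5] 10.64 tool [-0.0979 -0.1179 -0.    ]
top 3895 [459.2 452.3] [ 53.4 136.7] 10.64 tool [-0.0919 -0.1141 -0.    ] grey pct [ 14.  20.  35. 112. 242.]
```

Emit:
step_arm(targets="-0.0011 0.0009 0.04 0;0 0 0.04 0;0 0 0.025 0;0 0 0.009 0;0 0 0 0;0 0 0 0")

```text
time: 16.62
position: [0.5083, 0.3145, 0.0055]
ee_rot: [-3.139, -0.002, -0.329]
contact_force: [-0.5, 0.1, 0.3]
opening: 1.0
grip_force: 0.0
```

Emit:
step_arm(targets="0 0 0 0;0 0 0 0;0 0 0 0;0 0 0 0;0 0 0 0;0 0 0 0;0 0 0 0;0 0 0 0", hand=-1)

```text
time: 17.62
position: [0.5072, 0.3141, 0.0041]
ee_rot: [-3.141, -0.0, -0.329]
contact_force: [-0.5, -0.0, 4.6]
opening: 0.241
grip_force: 60.6
```

Emit:
step_arm(targets="0 0 -0.02 0;0 0 -0.04 0;0 0 -0.05 0;0 0 -0.05 0;0 0 -0.023 0.17;0 0 0 0.17;0 0 0 0.17;0 0 0 0.17")

```text
time: 18.62
position: [0.5063, 0.3137, 0.1871]
ee_rot: [3.141, 0.0, -1.015]
contact_force: [0.5, -0.5, -1.9]
opening: 0.238
grip_force: 59.9
```

Emit:
step_arm(targets="0 0 0 0.17;0 0 0 0.17;0 0 0 0.03;0.0477 0.0079 0 0;0.0477 0.0079 0 0;0.0477 0.0079 0 0;0.0477 0.0079 0 0;0.0477 0.0079 0 0")

```text
time: 19.62
position: [0.5128, 0.0708, 0.1871]
ee_rot: [3.141, 0.001, -1.379]
contact_force: [0.9, -0.1, -1.7]
opening: 0.241
grip_force: 59.9
```

Emit:
step_arm(targets="0.047 0.0079 0 0;0 0 0 0;0 0 0 0;0 0 0 0")

```text
time: 20.12
position: [0.5146, 0.0265, 0.1866]
ee_rot: [3.141, 0.001, -1.376]
contact_force: [-0.2, -0.6, -2.6]
opening: 0.241
grip_force: 59.9
```

```bash
cat > tgt.py <<'E'
from h import *
T=pose(); s=read_state(); print(T[:3,3],s['ee_rot'],s['opening'],s['contact_force'].round(1),s['qpos'].round(2))
g=np.array([.5187,.0268]); print('to go tool',(T[:3,:3].T@np.append(g-T[:2,3],0)).round(4),'turn',round(s['ee_rot'][2]+1.382,4))
E
cat > look.py <<'E'
from h import *
import sys
exec(open('tgt.py').read().split('\n',1)[1])
im=get_image('wrist'); np.savez(sys.argv[1],im=im,T=T); C=cam('wrist',T)
for m in masks_of('bar','wrist'):
    c=m['mask']; v,u=np.nonzero(c); print(round(m['conf'],2),m['bbox'],c.sum(), 'top rows',[ (r,u[v==r].min(),u[v==r].max()) for r in range(v.min()+4,v.max(),20)])
E
python3 look.py w9.npz
```

```text
[0.51463424 0.02652439 0.18658273] [ 3.14099124e+00  8.42409986e-04 -1.37615963e+00] 0.24096896282733582 [-0.2 -0.6 -2.6] [-0.96  0.49  1.23  1.71 -0.48  1.29 -2.57]
to go tool [ 0.0005 -0.004  -0.    ] turn 0.0058
0.68 [282.5, 57.8, 350.8, 417.6] 21259 top rows [(64, np.int64(285), np.int64(349)), (84, np.int64(284), np.int64(350)), (104, np.int64(283), np.int64(351)), (124, np.int64(284), np.int64(350)), (144, np.int64(284), np.int64(350)), (164, np.int64(286), np.int64(348)), (184, np.int64(285), np.int64(348)), (204, np.int64(286), np.int64(348)), (224, np.int64(286), np.int64(347)), (244, np.int64(287), np.int64(347)), (264, np.int64(287), np.int64(346)), (284, np.int64(288), np.int64(346)), (304, np.int64(290), np.int64(342)), (324, np.int64(291), np.int64(343)), (344, np.int64(290), np.int64(342)), (364, np.int64(291), np.int64(343)), (384, np.int64(291), np.int64(342)), (404, np.int64(291), np.int64(342))]
0.42 [389.6, 295.4, 493.5, 365.5] 3751 top rows [(297, np.int64(414), np.int64(455)), (317, np.int64(393), np.int64(476)), (337, np.int64(393), np.int64(491)), (357, np.int64(474), np.int64(494))]
```

```bash
python3 - <<'E'
from h import *
d=np.load('w9.npz'); T=d['T']; C=cam('wrist',T); im=d['im']
g=cv2.cvtColor(im,cv2.COLOR_RGB2HSV)
print([(r,g[r,317].tolist(),im[r,317].tolist()) for r in range(40,110,5)])
def tl(u,v,tz):
    zw=T[2,3]-tz; return (T[:3,:3].T@(onz(C,u,v,zw)-T[:3,3])).round(4)
print('tip',tl(317,57.8,-.008))
for r,a,b in [(124,284,350),(184,285,348),(264,287,346)]: print(r,tl(a,r,-.020),tl(b,r,-.020))
E
```

```text
[(40, [1, 215, 241], [241, 43, 38]), (45, [1, 216, 240], [240, 43, 37]), (50, [1, 216, 239], [239, 42, 37]), (55, [1, 216, 237], [237, 41, 36]), (60, [0, 78, 239], [239, 166, 167]), (65, [160, 3, 241], [241, 238, 240]), (70, [165, 2, 241], [241, 239, 240]), (75, [165, 2, 241], [241, 239, 240]), (80, [160, 3, 241], [241, 238, 240]), (85, [165, 2, 241], [241, 239, 240]), (90, [165, 2, 241], [241, 239, 240]), (95, [135, 2, 243], [242, 241, 243]), (100, [130, 3, 246], [244, 243, 246]), (105, [130, 3, 246], [244, 243, 246])]
tip [ 0.0971  0.0011 -0.0081]
124 [ 0.0757 -0.0097 -0.0201] [ 0.0757  0.0118 -0.0201]
184 [ 0.0561 -0.0099 -0.0201] [ 0.0561  0.0116 -0.02  ]
264 [ 0.0267 -0.01   -0.02  ] [ 0.0266  0.0117 -0.02  ]
```

Emit:
step_arm(targets="0.0005 -0.004 0 0.005;0 0 0.03 0;0 0 0.02 0;0 0 0.02 0;0 0 0 0;0 0 0 0")

```text
time: 20.98
position: [0.5195, 0.0249, 0.1175]
ee_rot: [-3.14, -0.001, -1.384]
contact_force: [-1.0, -0.6, -1.2]
opening: 0.24
grip_force: 59.9
```

```bash
python3 tgt.py
```

```text
[0.51951483 0.02485515 0.11751168] [-3.14041467e+00 -7.04758084e-04 -1.38387657e+00] 0.23991204208508438 [-1.  -0.6 -1.2] [-0.89  0.57  1.15  1.79 -0.57  1.16 -2.51]
to go tool [-0.0021  0.0004 -0.    ] turn -0.0019
```

Emit:
step_arm(targets="-0.0028 0.0004 0.01 0;0 0 0.015 0;0 0 0.01 0;0 0 0 0;0 0 0 0")

```text
time: 21.6
position: [0.5181, 0.0273, 0.0819]
ee_rot: [-3.141, -0.0, -1.384]
contact_force: [-0.2, 0.2, -1.3]
opening: 0.239
grip_force: 59.9
```

```bash
sed -i 's/.5187,.0268/.5186,.0275/' tgt.py; python3 tgt.py; python3 - <<'E'
from h import *
T=pose(); C=cam('wrist',T); im=get_image('wrist'); np.savez('w10.npz',im=im,T=T)
# pixel columns: expected guide plate inner edges at y=-83 from seat, bar edges
seat=np.array([.5179,.0262]); a=np.radians(10.8); X=np.array([np.cos(a),np.sin(a)]); Y=np.array([-np.sin(a),np.cos(a)])
for x in (-13,13):
  for y in (-77,-89): print(x,y,proj(C,np.r_[seat+X*x/1e3+Y*y/1e3,.08]).round(1),proj(C,np.r_[seat+X*x/1e3+Y*y/1e3,.07]).round(1))
g=im.astype(int)
for r in (80,90,100,110,120,130,140,150): print(r,[tuple(g[r,c]) and int(g[r,c].sum()//3) for c in range(250,390,4)])
E
```

```text
[0.5180657  0.02733566 0.08190707] [-3.14128070e+00 -3.83027375e-04 -1.38444977e+00] 0.23905477221077584 [-0.2  0.2 -1.3] [-0.87  0.61  1.11  1.83 -0.62  1.1  -2.48]
to go tool [-0.0001 -0.0006  0.    ] turn -0.0024
-13 -77 [348.6 117.2] [346.5 117.6]
-13 -89 [349.4  83.3] [347.2  85.9]
13 -77 [280.6 117.4] [282.9 117.8]
13 -89 [279.6  83.5] [282.   86.1]
80 [106, 108, 152, 167, 168, 169, 170, 170, 177, 239, 240, 240, 239, 240, 240, 240, 240, 240, 240, 240, 240, 240, 240, 240, 240, 224, 166, 166, 168, 167, 157, 107, 105, 105, 106]
90 [115, 170, 150, 140, 140, 140, 140, 140, 156, 240, 240, 239, 240, 240, 240, 240, 240, 240, 240, 240, 240, 240, 240, 241, 240, 231, 145, 145, 145, 145, 167, 165, 106, 106, 106]
100 [110, 169, 154, 139, 139, 139, 141, 141, 186, 244, 244, 244, 244, 244, 244, 244, 244, 244, 244, 244, 244, 244, 244, 244, 244, 239, 146, 144, 144, 144, 167, 158, 105, 105, 105]
110 [107, 168, 160, 139, 140, 141, 141, 142, 178, 244, 244, 244, 244, 244, 244, 244, 244, 244, 244, 244, 244, 244, 244, 244, 244, 235, 146, 146, 146, 145, 170, 158, 106, 106, 105]
120 [106, 106, 123, 169, 171, 171, 165, 159, 186, 244, 244, 244, 244, 244, 244, 244, 244, 244, 244, 244, 244, 244, 244, 244, 244, 232, 167, 166, 165, 165, 124, 105, 106, 106, 106]
130 [106, 105, 110, 169, 169, 168, 168, 168, 192, 244, 244, 244, 244, 244, 244, 244, 244, 244, 244, 244, 244, 244, 244, 244, 244, 228, 168, 168, 167, 167, 124, 106, 106, 105, 105]
140 [106, 106, 113, 223, 229, 227, 226, 229, 231, 244, 244, 244, 244, 244, 244, 244, 244, 244, 244, 244, 244, 244, 244, 244, 244, 237, 242, 243, 242, 244, 164, 106, 106, 107, 106]
150 [106, 105, 109, 217, 229, 227, 226, 229, 230, 244, 244, 244, 245, 245, 245, 244, 245, 245, 244, 244, 244, 244, 244, 245, 245, 235, 242, 242, 242, 244, 143, 106, 106, 106, 105]
```

Emit:
step_arm(targets="0 -0.0007 0.005 0;0 0 0.008 0;0 0 0.008 0;0 0 0.002 0;0 0 0 0;0 0 0 0")

```text
time: 22.4
position: [0.5188, 0.0276, 0.059]
ee_rot: [-3.141, -0.0, -1.384]
contact_force: [-0.3, 0.4, -2.1]
opening: 0.244
grip_force: 59.9
```

```bash
python3 tgt.py
```

```text
[0.51877001 0.0276477  0.05900365] [-3.14110983e+00 -1.54011241e-04 -1.38420031e+00] 0.24419787403028814 [-0.3  0.4 -2.1] [-0.85  0.64  1.08  1.85 -0.65  1.06 -2.46]
to go tool [ 0.0001  0.0002 -0.    ] turn -0.0022
```

Emit:
step_arm(targets="0 0 0.002 0;0 0 0.0015 0;0 0 0 0;0 0 0 0")

```text
time: 22.9
position: [0.5186, 0.0275, 0.0554]
ee_rot: [-3.141, -0.0, -1.384]
contact_force: [-0.1, -1.3, -0.9]
opening: 0.242
grip_force: 59.9
```

Emit:
step_arm(targets="0 0 0.0005 0;0 0 0 0")

```text
time: 23.15
position: [0.5187, 0.0275, 0.0551]
ee_rot: [-3.141, -0.0, -1.384]
contact_force: [-1.1, -1.0, 1.5]
opening: 0.245
grip_force: 60.4
```

Emit:
step_arm(targets="0 0 0 0;0 0 0 0;0 0 0 0;0 0 0 0", hand=1)

```text
time: 23.65
position: [0.5185, 0.0278, 0.0548]
ee_rot: [-3.142, 0.0, -1.384]
contact_force: [0.0, 0.3, 0.4]
opening: 1.003
grip_force: 0.0
```

Emit:
step_arm(targets="0 0 -0.02 0;0 0 -0.04 0;0 0 -0.04 0;0 0 -0.03 0;0 0 0 0;0 0 0 0")

```text
time: 24.4
position: [0.5182, 0.0279, 0.1848]
ee_rot: [3.141, 0.001, -1.384]
contact_force: [0.2, 0.9, 0.3]
opening: 0.997
grip_force: 0.0
```

```bash
cat > chk.py <<'E'
from h import *
import sys
T=pose(); s=read_state(); print(T[:3,3],s['ee_rot'],s['contact_force'].round(1))
C=cam('wrist',T); im=get_image('wrist'); np.savez(sys.argv[1],im=im,T=T)
seat=np.array([.5179,.0262]); a=np.radians(10.8); X=np.array([np.cos(a),np.sin(a)]); Y=np.array([-np.sin(a),np.cos(a)])
for m in masks_of('bar','wrist')[:3]:
    print(round(m['conf'],2),m['bbox'])
    for z in (.041,.051):
        c,sz,an=rect_on(C,m['mask'],z+.012); d=c-seat*1000; print('z',z,'x,y vs seat',(d@X).round(1),(d@Y).round(1),sz,an)
E
python3 chk.py w11.npz
cat > sc.py <<'E'
from h import *
# bar centre height from fixed cameras: predicted silhouettes of bar box corner points at seated / resting heights
seat=np.array([.5179,.0262]); a=np.radians(10.8); X=np.array([np.cos(a),np.sin(a)]); Y=np.array([-np.sin(a),np.cos(a)])
for n in ('scene','side'):
    C=cam(n); im=get_image(n); np.save(n+'_b.npy',im)
    for m in masks_of('bar',n):
        v,u=np.nonzero(m['mask']); print(n,round(m['conf'],2),m['bbox'],'centroid',u.mean().round(1),v.mean().round(1))
    for z in (.041,.051):
        P=np.array([np.r_[seat+X*x+Y*y,z+h] for x in (-.011,.011) for y,h in [(-.095,.012),(.095,.012),(.083,.024),(-.083,.024),(.083,0),(-.083,0)]])
        p=proj(C,P); print('pred',z,np.r_[p.min(0),p.max(0)].round(1), proj(C,np.r_[seat,z+.012]).round(1))
E
python3 sc.py
```

```text
[0.51818517 0.02788743 0.18483186] [ 3.14141563e+00  6.90698641e-04 -1.38421399e+00] [0.2 0.9 0.3]
0.78 [300.1, 87.7, 331.5, 334.7]
z 0.041 x,y vs seat -0.6 2.3 [ 24.7 197.1] 10.54
z 0.051 x,y vs seat -0.6 -0.4 [ 23.8 189.9] 10.54
0.2 [280.7, 128.3, 349.7, 296.6]
z 0.041 x,y vs seat -0.5 -3.6 [ 52.3 133.8] 11.01
z 0.051 x,y vs seat -0.5 -6.1 [ 50.4 128.9] 11.01
scene 0.81 [494.1, 313.1, 563.8, 354.4] centroid 529.2 333.6
scene 0.64 [297.1, 218.3, 390.9, 291.5] centroid 340.9 264.5
scene 0.61 [310.6, 222.7, 380.8, 253.6] centroid 344.7 240.6
pred 0.041 [307.7 226.5 382.6 260.5] [344.1 243. ]
pred 0.051 [307.6 223.1 382.8 257.1] [344.2 239.6]
side 0.98 [157.2, 377.2, 238.0, 451.5] centroid 198.9 414.9
side 0.9 [308.2, 222.3, 347.9, 272.4] centroid 329.4 244.6
pred 0.041 [308.3 226.1 350.6 274.5] [331.  248.8]
pred 0.051 [308.3 222.4 350.8 270.7] [331.1 245. ]
```

The bar rests at z = 51 mm, within 1 mm of centre. Closing the fingers and pressing at the middle.

Emit:
step_arm(targets="0.0017 0 0.02 0;0 0 0.03 0;0 0 0.03 0;0 0 0 0;0 0 0 0;0 0 0 0", hand=-1)

```text
time: 25.45
position: [0.52, 0.0258, 0.1061]
ee_rot: [-3.139, -0.0, -1.384]
contact_force: [0.8, -0.1, 0.1]
opening: 0.001
grip_force: 0.0
```

Emit:
step_arm(targets="0 0 0.012 0;0 0 0.008 0;0 0 0.003 0;0 0 0 0;0 0 0 0")

```text
time: 26.08
position: [0.5191, 0.026, 0.082]
ee_rot: [-3.141, -0.0, -1.384]
contact_force: [0.0, 1.0, -0.6]
opening: 0.001
grip_force: 0.0
```

Emit:
step_arm(targets="0 0 0.004 0;0 0 0.003 0;0 0 0.001 0;0 0 0.001 0;0 0 0.001 0;0 0 0 0")

```text
time: 26.82
position: [0.5203, 0.0255, 0.0736]
ee_rot: [-3.139, -0.0, -1.384]
contact_force: [-1.5, 0.3, 9.9]
opening: 0.001
grip_force: 5.0
```

Emit:
step_arm(targets="0 0 0.001 0;0 0 0.001 0;0 0 0.001 0;0 0 0 0")

```text
time: 27.32
position: [0.5194, 0.0259, 0.0694]
ee_rot: [-3.14, -0.0, -1.384]
contact_force: [-0.7, 0.3, 6.3]
opening: 0.002
grip_force: 3.0
```

Continuing down in small steps.

Emit:
step_arm(targets="0 0 0.001 0;0 0 0.001 0;0 0 0.001 0;0 0 0 0")

```text
time: 27.82
position: [0.5202, 0.0254, 0.0675]
ee_rot: [-3.139, -0.001, -1.384]
contact_force: [-0.8, -0.2, 9.2]
opening: 0.003
grip_force: 4.7
```

Emit:
step_arm(targets="0 0 0.001 0;0 0 0.001 0;0 0 0.001 0;0 0 0 0")

```text
time: 28.32
position: [0.5195, 0.0257, 0.0651]
ee_rot: [-3.14, 0.001, -1.384]
contact_force: [-4.4, 0.8, 18.9]
opening: -0.003
grip_force: 9.3
```

Emit:
step_arm(targets="0 0 0.001 0;0 0 0.001 0;0 0 0 0;0 0 0 0")

```text
time: 28.82
position: [0.5196, 0.0257, 0.065]
ee_rot: [-3.14, 0.003, -1.384]
contact_force: [-8.5, 1.6, 32.5]
opening: 0.001
grip_force: 15.9
```

Emit:
step_arm(targets="0 0 -0.01 0;0 0 -0.02 0;0 0 -0.04 0;0 0 -0.05 0;0 0 0 0;0 0 0 0", hand=1)

```text
time: 29.58
position: [0.5184, 0.0265, 0.1806]
ee_rot: [3.141, 0.001, -1.384]
contact_force: [0.6, 0.1, -0.4]
opening: 0.999
grip_force: 0.0
```

```bash
python3 chk.py w12.npz; python3 sc.py; python3 - <<'E'
from h import *
# level check: compare before/after row/col profile at the clip ends
seat=np.array([.5179,.0262]); a=np.radians(10.8); X=np.array([np.cos(a),np.sin(a)]); Y=np.array([-np.sin(a),np.cos(a)])
for n in ('scene','side'):
    C=cam(n); m=[x for x in masks_of('bar',n) if x['mask'].sum()<2500 and abs(x['bbox'][0]-309)<6 and x['bbox'][3]<280]
    if not m: continue
    u_=m[0]['mask']
    for y in (-.08,-.04,0,.04,.08):
        for z in (.065,.075):
            p=proj(C,np.r_[seat+Y*y,z]); c=int(round(p[0])); r=np.nonzero(u_[:,c])[0]
            print(n,y,z,p.round(1),'rows',(r.min(),r.max()) if len(r) else None)
E
```

```text
[0.51841394 0.0264508  0.18056668] [ 3.14096218e+00  6.37042792e-04 -1.38382327e+00] [ 0.6  0.1 -0.4]
0.97 [297.3, 94.0, 329.8, 328.8]
z 0.041 x,y vs seat 2.0 -0.3 [ 23.4 186.1] 10.69
z 0.051 x,y vs seat 1.9 -3.1 [ 22.5 179.3] 10.69
scene 0.92 [495.2, 313.6, 564.7, 353.7] centroid 529.7 333.6
scene 0.89 [314.8, 227.8, 380.4, 256.1] centroid 343.4 243.9
pred 0.041 [307.7 226.5 382.6 260.5] [344.1 243. ]
pred 0.051 [307.6 223.1 382.8 257.1] [344.2 239.6]
side 0.93 [160.2, 376.7, 239.2, 452.1] centroid 198.7 415.1
side 0.75 [307.9, 228.7, 348.2, 273.8] centroid 329.3 246.4
side 0.32 [374.2, 126.2, 398.6, 187.0] centroid 388.6 155.4
pred 0.041 [308.3 226.1 350.6 274.5] [331.  248.8]
pred 0.051 [308.3 222.4 350.8 270.7] [331.1 245. ]
scene -0.08 0.065 [315.2 229.1] rows (np.int64(229), np.int64(241))
scene -0.08 0.075 [315.1 225.7] rows (np.int64(229), np.int64(241))
scene -0.04 0.065 [329.5 233.9] rows (np.int64(232), np.int64(247))
scene -0.04 0.075 [329.5 230.5] rows (np.int64(232), np.int64(247))
scene 0 0.065 [344.2 238.9] rows (np.int64(237), np.int64(251))
scene 0 0.075 [344.2 235.
[... 262 characters left out ...]
  245.8] rows (np.int64(248), np.int64(253))
side -0.08 0.065 [344.3 227.7] rows (np.int64(227), np.int64(239))
side -0.08 0.075 [344.4 224. ] rows (np.int64(227), np.int64(239))
side -0.04 0.065 [337.9 235.7] rows (np.int64(226), np.int64(247))
side -0.04 0.075 [338. 232.] rows (np.int64(226), np.int64(247))
side 0 0.065 [331.1 244.3] rows (np.int64(234), np.int64(255))
side 0 0.075 [331.2 240.4] rows (np.int64(234), np.int64(255))
side 0.04 0.065 [323.9 253.4] rows (np.int64(243), np.int64(264))
side 0.04 0.075 [324.  249.5] rows (np.int64(243), np.int64(264))
side 0.08 0.065 [316.2 263.1] rows (np.int64(254), np.int64(268))
side 0.08 0.075 [316.2 259.1] rows (np.int64(254), np.int64(268))
```

```bash
python3 -c "
from workcell import *
print(hand_in())"
```

```text
the job is handed in; nothing more can be done
None
```

I handed the job in at about 30 s of the 64 s; the interface gave no verdict. The blade was last seen on the bed with the pin in its notch. By the last camera measurements, the bar is level at its 41 mm seat, about 2 mm off centre across, with both ends covered by the clips.

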